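# Invert contact plates from carrying tray to incubation tray in a book inverter

### The job

The contact plates from the sampling round have to be turned over all together for incubation: put the plates that still lie on the bench, lid up, into free pockets of the white carrying tray on the left side of the inverter, lay the green incubation tray on it as it lies, face-down and squarely rim to rim, swing the cover leaf over and press it down until the latch holds it shut, then turn the closed book over to the right side. Press the red latch pad, get out of the way so that the released leaf swings all the way back by itself untouched, then lift the emptied white tray off and lay it flat on the bench. Leave the green tray with all plates, now lid down in its pockets, in the open right-hand leaf, and do not disturb the timer, marker, tally counter and flask standing by.

Things in the scene. Friction and masses are not known exactly. Their poses are not given: they have to be found in the camera images.
- inverter: tray inverter fixed to the bench, like an open book: grey base 258 x 180 x 6 mm, a pivot post 55 mm high at each end (+-124 mm along x). Origin at the middle of its underside; x along the spine, roughly away from the robot (yaw up to 0.2 rad), y left, z up. Two dark grey leaves, each 222 x 86 x 6 mm from 10 to 96 mm off the spine, turn about it; shut they stand 28 mm apart: the two trays rim on rim
- spine_mid (a point): middle of the spine, the hinge axis of both leaves, 42 mm above the bench; same axes as the inverter
- left_nest (a point): middle of the tray seat of the leaf that lies flat on the left (+y): 52 mm from the spine, 28 mm above the bench; fixed to the base, same axes. The tray lies along x between sloping black lips 9 mm high near the corners and at the ends (none at the middle of the long sides), with about 1 mm play
- right_nest (a point): the same on the right (-y) side; fixed to the base
- nest_leaf (a joint): angle of the nest leaf (the one with the red latch, on the left at the start), rad: 0 = flat on the left, 1.57 = upright, 3.14 = over on the right. It carries the cover leaf's hinge; damped, no spring of its own
- cover_leaf (a joint): angle between the leaves, rad: 0 = shut, 3.14 = wide open (at the start, flat on the right). A damped spring (0.41 N m when shut, falling evenly to 0 when wide open; leaves 0.3 kg each) pushes them apart: let go half-way, the cover swings open again. Pressed down at its handle or outer edge with about 10 N until this reads under 0.03 and the hook has sprung back, it is held
- nest_handle (a point): middle of the nest leaf's bow handle: round bar 10 to 11 mm thick along the inverter's x, 50 mm between its legs, 131 mm from the spine, 35 mm clear of the leaf's edge, 55 mm from the middle towards the robot. 25 mm above the bench at the start; 59 mm when on top of the shut book on the right. The bar may turn in the grip; the point turns with the leaf
- cover_handle (a point): the same bow handle on the cover leaf, 10 mm from the middle away from the robot: 25 mm above the bench while the cover lies flat on the right; 59 mm when shut over the left nest
- latch_pad (a point): push point on the red latch pad (24 x 34 mm) on the back of the nest leaf, far outer corner (104 mm from the middle away from the robot, 69 mm from the spine). Underneath at the start; on top, 73 mm above the bench, once the shut book lies on the right. Pushed about 5 mm down (2 to 4 N) it frees the hook; when the finger withdraws the leaf swings back in about 5 s, sweeping up to 0.18 m above the bench
- latch (a joint): turn of the red hook, rad: 0 = at rest, 0.25 = pad fully down; frees the leaves from about 0.15 on and springs back within 0.5 s. When the cover is pressed shut it is pushed aside and snaps back to under 0.03 once home: only then does it hold. It stands up to 47 mm above the seat at the nest leaf's far outer corner
- carry_tray_mid (a point): white carrying tray, 201 x 67 x 14 mm (x long), centre half-way up; z points out of its open face (up at the start). Three pockets in a row with centres at -66.5, 0 and +66.5 mm along x, 61.5 mm wide, 10 mm deep over a 4 mm floor. 0.12 kg. At the start in the left nest
- incub_tray_mid (a point): green incubation tray, the same size, pockets and weight, empty; centre half-way up. z points out of its BACK: it lies face-down at the start, so z is up then and down when it has been turned over
- tray_plate0_mid (a point): contact plate, round closed dish 58 mm in diameter and 19 mm high with amber agar and a clear lid, centre half-way up; z points out of its lid. 0.035 kg. At the start in pocket 0 of the white tray, where it stands 9 mm proud of the rim; one of the three tray_plates is present
- tray_plate1_mid (a point): contact plate, round closed dish 58 mm in diameter and 19 mm high with amber agar and a clear lid, centre half-way up; z points out of its lid. 0.035 kg. At the start in pocket 1 of the white tray, where it stands 9 mm proud of the rim; one of the three tray_plates is present
- tray_plate2_mid (a point): contact plate, round closed dish 58 mm in diameter and 19 mm high with amber agar and a clear lid, centre half-way up; z points out of its lid. 0.035 kg. At the start in pocket 2 of the white tray, where it stands 9 mm proud of the rim; one of the three tray_plates is present
- plate_a_mid (a point): contact plate, round closed dish 58 mm in diameter and 19 mm high with amber agar and a clear lid, centre half-way up; z points out of its lid. 0.035 kg. At the start on the bench to the left; one or both of plate_a and plate_b are present
- plate_b_mid (a point): contact plate, round closed dish 58 mm in diameter and 19 mm high with amber agar and a clear lid, centre half-way up; z points out of its lid. 0.035 kg. At the start on the bench to the left; one or both of plate_a and plate_b are present
- timer: grey timer 66 x 66 x 21 mm on the bench, leave alone
- marker_red: marker with red cap, 136 mm long, leave alone
- tally: hand tally counter 34 x 47 x 49 mm, leave alone
- flask_t25_0: culture flask 100 x 51 x 23 mm lying flat, leave alone
Mind the look-alikes: they are no part of the job. What is shaped like the part that bears plate_b_mid but turquoise is not meant.

How it is judged:
By the outcome, as a careful person would: the job done as asked, in the order asked, and still so for the second after the job is handed in, with the robot touching nothing.
Of tray_plate0, tray_plate1, tray_plate2 only 1 to 1 are there at a start; the rules pass over those that are not, and their reading is None.
Of plate_a, plate_b only 1 to 2 are there at a start; the rules pass over those that are not, and their reading is None.
At some moment in a run one of plate_a, plate_b may be knocked a few centimetres aside while the robot is not near it.
It also fails if it takes over 210 s, if anything falls off the work surface, if the arm or the gripper's body presses on something with over 40 N, if the wrist force passes 120 N, or if a joint passes its speed limit or range.

### The arm

A 6-joint arm with a two-finger parallel gripper is mounted at the origin on a cart in front of the work surface, level with it; the furniture and walls round the work are solid. World frame = base frame: x ahead of the robot, y to its left, z up, the work surface at z = 0. Lengths are in m, angles in degrees, forces in N, time in s.
With the tool pointing down it reaches from about 0.35 to 0.875 m from the base axis. Payload 4.2 kg.
Tool frame: the origin (TCP) lies midway between the tips of the shut fingers; the grasp point (between the pads) lies 19 mm behind it; z points along the fingers, y is the line along which they close (so a half turn about z gives the same grasp; the last joint's range is limited). The gripper opens to 87 mm and grips with 3 to 60 N. Pads are 19 mm wide; open, the fingers measure 117 mm over their backs; the gripper's body (75 mm by 190 mm) begins 51 mm behind the grasp point.
Start: joints at [-52.334, 22.042, 0.453, 0, -68.411, -14.817], TCP at [0.243, -0.576, 0.187] pointing down, gripper open.
Joint ranges: [-179.83, 179.83], [-69.29, 118.12], [-61.27, 80.66], [-181.25, 117.63], [-171.15, -9.14], [-177.46, 177.46]. Speed limits (degrees/s): [159.86, 159.86, 180, 180, 180, 180].

### API

Orientations are given as [roll, pitch, yaw] about the fixed x, y, z axes, in that order (R = Rz(yaw) Ry(pitch) Rx(roll)).
In Python, from workcell import env gives the robot as it stands. The module is installed in compiled form; this text tells all that it offers. Calls block until the motion is done:
- env.goto(position, orientation): joint-space move of the TCP to a pose.
- env.move_straight(position, rotation=None, rate=0.15, force_limit=None): straight line of the TCP; rotation=None keeps the orientation; rate is the mean speed in m/s. With force_limit (N) it stops when the force on the tool has changed by that much, and returns True; else False.
- env.set_joints(angles): joint-space move.
- env.gripper_to(opening, grasp_force=None): opening from 0.0 (shut) to 1.0 (fully open); grasp_force is the grip in N (None keeps the last); returns when the fingers have stopped.
- env.dwell(seconds).
- env.inverse_kinematics(position, orientation): joint angles nearest the present ones, or None.
- env.read_state(): the state.
- env.grab_frame(name): name is "scene" or "top" or "wrist"; returns a dict with "image" (384x512x3 uint8, blue, green, red), "fx", "fy", "cx", "cy" (pixels), "position" and "orientation" of the camera in the world. Camera axes: x right, y up, looking along -z (the intrinsics and any distortion apply to the point x, -y, -z); pixel columns grow to the right and rows downward; lengths in m; the calibration is good to about 2 mm. The wrist camera is an equidistant fisheye: a pixel r from the principal point sees the ray r / f radians off the axis. A picture is of the moment at which its call begins. There is no depth.
A pose or a line that the arm cannot do raises env.Unreachable and nothing moves.
- env.close_job(): hands the job in; it is judged then, once.
Trained networks look in a picture, given as the dict that the camera call returned (one of the last four; its "shot" number tells which), for a name from the list of things; names that differ only in an ending like _2 or _b are one class to them, and where a whole thing is asked for, a point or a joint stands for the part that bears it (a point fixed in the world has none). Each returns a list of dicts, best first, with "score" (0 to 1); they miss things now and then, are a little off and sometimes report something else, mostly with a low value. They report only what shows in the picture. A call takes as long as a camera call. They do not tell look-alikes from the thing itself.
- env.search_frame(picture, thing): "xyz" ([x, y, z] in m, in world coordinates, good to about 4 mm: the middle of the surface that is visible of it).
- env.trace(picture, thing): "mask" (384x512 bool, what is visible of it).
The state is a dict: "clock": time; "joint_positions": joint angles; "qvel": joint speeds; "joint_torque": joint torques, N m; "position": TCP position; "tool_rot": TCP orientation; "force": force on the tool from outside, world axes, zero at the start; "wrist_torque": the same for the moment, N m; "opening": opening from 0.0 (shut) to 1.0 (fully open); "finger_force": force on a finger pad.
Only numpy, scipy, OpenCV 4.12 (cv2) and the standard library are available. Lean on these libraries where they do the work, as an engineer would, in place of code of your own. Each camera call takes 0.05 s, during which the arm holds its last target. There are 200 camera calls.

## Working session

There is one attempt and no reset: what is moved stays moved. The work goes in short steps, each a Python script; the robot and the scene stay as the last script left them, time stands still between calls to the robot, and variables do not carry over. Pictures are saved under pics/ and viewed, at most 14 in all, crops included, and the job is handed in when it is done.

```bash
mkdir -p pics; cat > h.py <<'E'
import numpy as np, cv2
from scipy.spatial.transform import Rotation as R
from workcell import env
def shot(n,save=None):
    f=env.grab_frame(n)
    if save: cv2.imwrite('pics/'+save+'.png',f['image'])
    return f
def find(f,t,n=3): 
    return [(np.round(d['xyz'],3).tolist(),round(float(d['score']),2)) for d in env.search_frame(f,t)[:n]]
E
python3 - <<'E'
from h import *
a=shot('top','top0'); b=shot('scene','sc0')
for f in (a,b):
    print(f['position'],f['orientation'],f['fx'],f['cx'],f['cy'],[k for k in f])
    for t in ['inverter','carry_tray_mid','incub_tray_mid','tray_plate0_mid','plate_a_mid','nest_handle','cover_handle','timer','marker_red','tally','flask_t25_0']:
        print(t,find(f,t,5))
cv2.imwrite('pics/both.png',np.vstack([a['image'],b['image']])[:, :])
print(env.read_state())
E
```

```text
[ 0.17862411 -0.07509997  1.61646928] [ 11.62412347  -0.13805916 -88.63478651] 387.43096277042883 258.46696828960563 198.5376808390367 ['image', 'fx', 'fy', 'cx', 'cy', 'position', 'orientation', 'shot']
inverter [([0.497, -0.073, 0.028], 0.73)]
carry_tray_mid [([0.494, 0.007, 0.03], 0.6)]
incub_tray_mid [([0.462, -0.336, 0.015], 0.74)]
tray_plate0_mid []
plate_a_mid []
nest_handle [([0.503, -0.087, 0.034], 0.69), ([0.504, -0.101, 0.027], 0.29)]
cover_handle [([0.505, -0.097, 0.031], 0.78)]
timer [([0.623, 0.382, 0.017], 0.65), ([0.507, -0.097, 0.029], 0.41)]
marker_red []
tally []
flask_t25_0 [([0.497, -0.544, 0.022], 0.5)]
[-0.04603086  0.77811723  1.22993568] [  42.28463634    1.14657529 -148.24850128] 469.75429945641133 253.72189983133796 186.6038629683411 ['image', 'fx', 'fy', 'cx', 'cy', 'position', 'orientation', 'shot']
inverter [([0.486, -0.068, 0.026], 0.74)]
carry_tray_mid [([0.492, 0.01, 0.035], 0.62)]
incub_tray_mid [([0.46, -0.327, 0.012], 0.73), ([0.486, -0.068, 0.026], 0.68)]
tray_plate0_mid [([0.62, 0.055, 0.053], 0.35)]
plate_a_mid []
nest_handle [([0.494, -0.085, 0
[... 280 characters left out ...]
 0.62)]
{'clock': 1.2, 'joint_positions': array([-5.23329313e+01,  2.20398442e+01,  4.55025475e-01, -8.95612207e-04,
       -6.84104486e+01, -1.48165980e+01]), 'qvel': array([-0.00033958,  0.05596517,  0.03469907,  0.06535383,  0.0673289 ,
        0.04010077]), 'joint_torque': array([ 7.76259840e-04, -3.90476060e+01,  1.87623310e+01,  4.22467858e+00,
        1.53841451e-02, -3.72464376e-05]), 'position': array([ 0.24273696, -0.57593771,  0.18708353]), 'tool_rot': array([-1.79995638e+02,  2.01536354e-03, -1.57149859e+02]), 'force': array([ 1.10241573, -0.85703811, -0.30656574]), 'wrist_torque': array([-0.02276691, -0.02055224, -0.02753712]), 'finger_force': 0.0, 'opening': 0.9972531497096624}
```

View pics/top0.png

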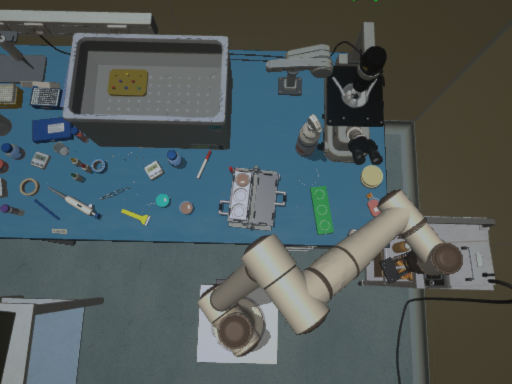

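View pics/sc0.png

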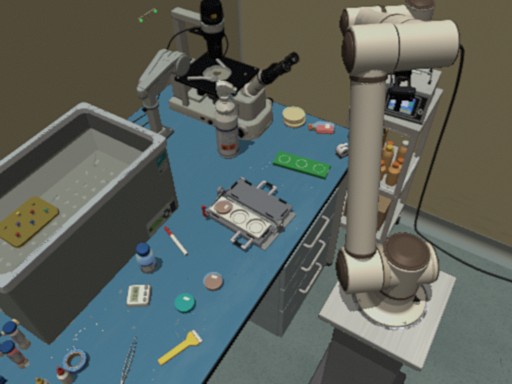

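```bash
cat >> h.py <<'E'
def ray(f,u,v):
    if f.get('fish'):
        x,y=(u-f['cx'])/f['fx'],(v-f['cy'])/f['fy']; r=np.hypot(x,y)+1e-12
        d=np.array([np.sin(r)*x/r,np.sin(r)*y/r,np.cos(r)])
    else: d=np.array([(u-f['cx'])/f['fx'],(v-f['cy'])/f['fy'],1.])
    d=R.from_euler('xyz',f['orientation'],degrees=True).apply(d*[1,-1,-1])
    return np.array(f['position']),d
def pt(f,u,v,z):
    p,d=ray(f,u,v); return p+d*(z-p[2])/d[2]
def proj(f,P):
    c=R.from_euler('xyz',f['orientation'],degrees=True).inv().apply(np.array(P)-f['position'])*[1,-1,-1]
    if f.get('fish'):
        r=np.hypot(c[0],c[1]); t=np.arctan2(r,c[2]); q=c[:2]/r*t
    else: q=c[:2]/c[2]
    return np.array([q[0]*f['fx']+f['cx'],q[1]*f['fy']+f['cy']])
def wshot(save=None):
    f=shot('wrist',save); f['fish']=1; return f
def up(f,box,k,save):
    x0,y0,x1,y1=box; cv2.imwrite('pics/'+save+'.png',cv2.resize(f['image'][y0:y1,x0:x1],None,fx=k,fy=k,interpolation=cv2.INTER_CUBIC))
E
python3 - <<'E'
from h import *
a=shot('top'); up(a,(150,140,350,250),4,'c1')
print('plate top',pt(a,186,208,.019),'turq',pt(a,162,200,.019))
env.goto([.50,.02,.35],[180,0,0])
w=wshot('w1'); print(w['position'],w['orientation'],w['fx'],env.read_state()['position'],env.read_state()['clock'])
E
```

```text
plate top [0.4594259  0.23122072 0.019     ] turq [0.49110104 0.33413554 0.019     ]
[0.57962612 0.01942312 0.54790156] [-1.65872950e+01  1.15766422e-02 -9.01515834e+01] 297.3186396354542 [0.50002337 0.01941753 0.34972198] 3.6833
```

View pics/c1.png

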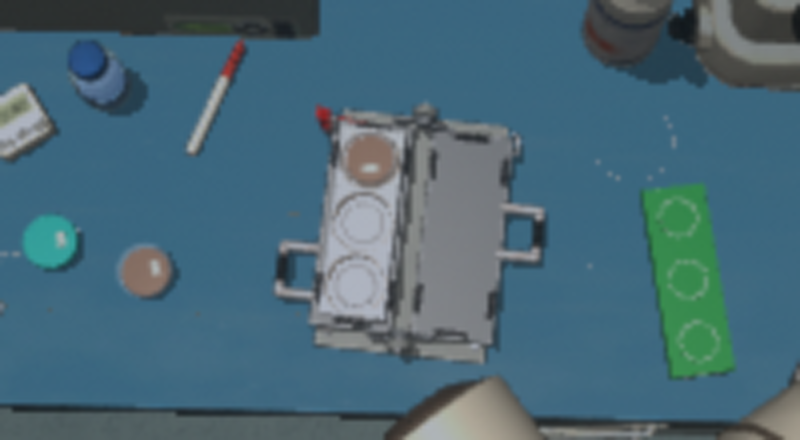

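View pics/w1.png

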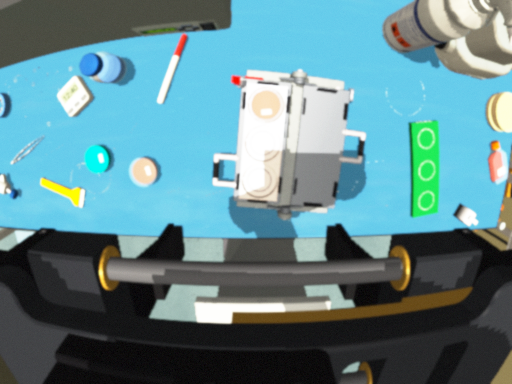

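Candidates for the bench plate: amber disc at wrist px (145,171) and turquoise disc at (97,159). The amber one is meant (the turquoise one is the look-alike). Only one loose plate; the tray has one in its far pocket.

```bash
cat >> h.py <<'E'
def rect(f,thing,z):
    ds=env.trace(f,thing)
    out=[]
    for d in ds[:3]:
        m=d['mask'].astype(np.uint8)
        c=max(cv2.findContours(m,cv2.RETR_EXTERNAL,cv2.CHAIN_APPROX_NONE)[0],key=cv2.contourArea)[:,0]
        P=np.array([pt(f,u,v,z)[:2] for u,v in c])
        (x,y),(w,h),a=cv2.minAreaRect((P*1000).astype(np.float32))
        if w<h: a+=90; w,h=h,w
        a=(a+90)%180-90
        out.append((round(d['score'],2),np.round([x,y,w,h,a],1).tolist()))
    return out
E
python3 - <<'E'
from h import *
for f in (wshot(),shot('top')):
    for t,z in [('carry_tray_mid',.042),('incub_tray_mid',.014),('plate_a_mid',.019),('cover_handle',.028)]:
        print(t,rect(f,t,z),find(f,t))
w=wshot()
sp=[pt(w,300,77,.05),pt(w,285,213,.05)]; print(sp)
E
```

```text
carry_tray_mid [(0.76, [517.0, 5.0, 202.1, 69.3, -4.4]), (0.41, [513.0, -46.1, 265.3, 256.9, -13.6])] [([0.5, 0.008, 0.031], 0.96)]
incub_tray_mid [(0.67, [469.2, -332.4, 202.0, 75.4, 9.3])] [([0.475, -0.33, 0.018], 0.81), ([0.498, 0.005, 0.029], 0.17)]
plate_a_mid [(0.17, [501.8, -113.1, 240.7, 142.4, -4.9])] [([0.509, -0.085, 0.03], 0.35)]
cover_handle [(0.79, [504.1, -112.0, 234.7, 138.3, -4.8])] [([0.513, -0.097, 0.031], 0.73)]
carry_tray_mid [(0.98, [488.3, 6.7, 147.2, 66.7, -5.3]), (0.4, [487.7, -548.4, 89.6, 55.1, 24.5])] [([0.49, 0.011, 0.03], 0.98)]
incub_tray_mid [(0.93, [467.8, -335.8, 202.8, 70.4, 8.9])] [([0.465, -0.334, 0.013], 0.63)]
plate_a_mid [(0.39, [476.5, -71.0, 294.6, 222.0, -51.7])] [([0.464, -0.333, 0.014], 0.17)]
cover_handle [(0.79, [503.3, -118.4, 226.6, 127.3, -6.5])] [([0.499, -0.102, 0.032], 0.89)]
[array([ 0.63077195, -0.05558702,  0.05      ]), array([ 0.39308509, -0.03473225,  0.05      ])]
```

```bash
cat >> h.py <<'E'
YAW=-4.9; O=np.array([.512,-.046])
def amber(f,zs=.019,near=None,rad=.06):
    "centroid on plane z of amber discs"
    hsv=cv2.cvtColor(f['image'],cv2.COLOR_BGR2HSV)
    m=cv2.inRange(hsv,(0,45,90),(22,190,255)); m=cv2.morphologyEx(m,cv2.MORPH_OPEN,np.ones((3,3)))
    out=[]
    for c in cv2.findContours(m,cv2.RETR_EXTERNAL,cv2.CHAIN_APPROX_NONE)[0]:
        if len(c)<15: continue
        P=np.array([pt(f,u,v,zs)[:2] for u,v in c[:,0]])
        (x,y),r=cv2.minEnclosingCircle((P*1000).astype(np.float32))
        if 20<r<36 and (near is None or np.hypot(x/1000-near[0],y/1000-near[1])<rad): out.append((round(x,1),round(y,1),round(r,1)))
    return out
E
python3 - <<'E'
from h import *
w=wshot(); print(amber(w,.019))
env.goto([.46,.22,.15],[180,0,85])
w=wshot('w2'); print(amber(w,.019)); print(env.read_state()['joint_positions'])
print(rect(w,'plate_a_mid',.019))
E
```

```text
[(304.0, -641.9, 29.2), (466.6, 229.1, 24.6), (617.5, -529.0, 34.4), (583.5, -0.2, 24.0)]
[(463.3, 235.5, 23.1)]
[ 4.37673057e+01  1.26542475e+01 -1.86082248e+01  2.38417229e-02
 -5.86229508e+01  1.31138155e+02]
[]
```

View pics/w2.png

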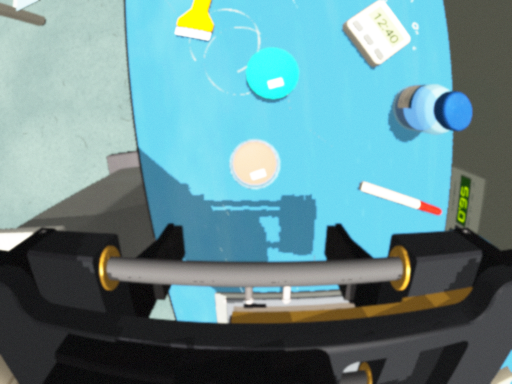

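The amber plate sits at (255,163), confirmed apart from turquoise at (273,73). Now a close look at the tray for an accurate inverter pose.

```bash
python3 - <<'E'
from h import *
env.goto([.51,-.06,.25],[180,0,85])
w=wshot('w3'); print(rect(w,'carry_tray_mid',.042),amber(w,.041),w['position'])
u=np.array([np.cos(np.radians(YAW)),np.sin(np.radians(YAW))]);n=np.array([-u[1],u[0]])
im=w['image'].copy()
c=O+52*.001*n
for x in(-.1005,.1005):
    for y in(-.0335,.0335):
        q=proj(w,[*(c+x*u+y*n),.042]); cv2.circle(im,tuple(int(round(a)) for a in q),1,(0,0,255),-1)
for x in (-.0665,0):
    q=proj(w,[*(c+x*u),.032]);cv2.circle(im,tuple(int(round(a)) for a in q),1,(255,0,255),-1)
cv2.imwrite('pics/c3.png',cv2.resize(im[0:260,100:420],None,fx=2.4,fy=2.4,interpolation=cv2.INTER_CUBIC))
E
```

```text
[(0.94, [515.8, 5.7, 202.6, 69.2, -4.4])] [(-348.3, -603.3, 34.3), (442.4, 5.6, 35.6), (582.9, 0.2, 25.1)] [0.51769235 0.01874489 0.44777586]
```

View pics/c3.png

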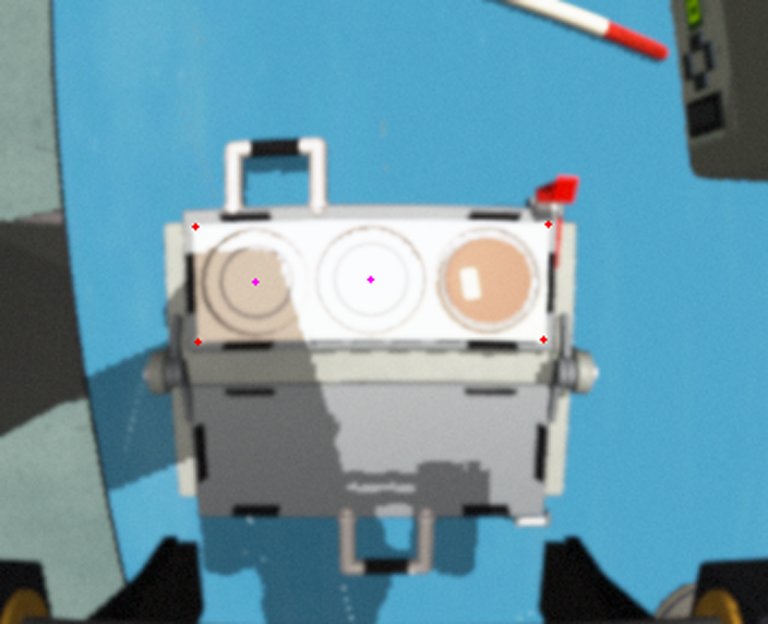

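Overlay matches the tray within ~1 mm (pocket 0 at crop (255,282)). Grasp the plate and put it into pocket 0.

```bash
sed -i 's/^YAW=.*/YAW=-4.7; O=np.array([.512,-.0458])/' h.py; cat >> h.py <<'E'
U=np.array([np.cos(np.radians(YAW)),np.sin(np.radians(YAW))]);N=np.array([-U[1],U[0]])
def W(x,y,z): return np.array([*(O+x*U+y*N),z])
def st(): 
    s=env.read_state(); print('t',round(s['clock'],1),'p',np.round(s['position'],4),'rpy',np.round(s['tool_rot'],1),'F',np.round(s['force'],1),'op',round(s['opening'],3),'ff',round(s['finger_force'],1)); return s
E
python3 - <<'E'
from h import *
env.goto([.46,.20,.15],[180,0,85])
w=wshot(); a=amber(w,.009,(.464,.233)); print(a)
x,y=(a[0][0]/1000,a[0][1]/1000) if a else (.464,.2333)
env.move_straight([x,y,.08]); env.move_straight([x,y,.009],rate=.08)
env.gripper_to(.5,grasp_force=10); s=st()
env.move_straight([x,y,.12]); st()
p=W(-.0665,.052,.12); env.move_straight(p,rotation=[180,0,85.3],rate=.2)
w=wshot('w4'); up(w,(100,0,420,260),2.4,'c4')
E
```

```text
[(463.4, 233.6, 23.7)]
t 11.0 p [0.4634 0.2336 0.009 ] rpy [-180.    0.   85.] F [ 0.  -0.8  0.6] op 0.5 ff 0.0
t 11.9 p [0.4627 0.2331 0.1191] rpy [-1.799e+02  1.000e-01  8.500e+01] F [-0.2  0.1 -0.4] op 0.495 ff 0.0
```

View pics/c4.png

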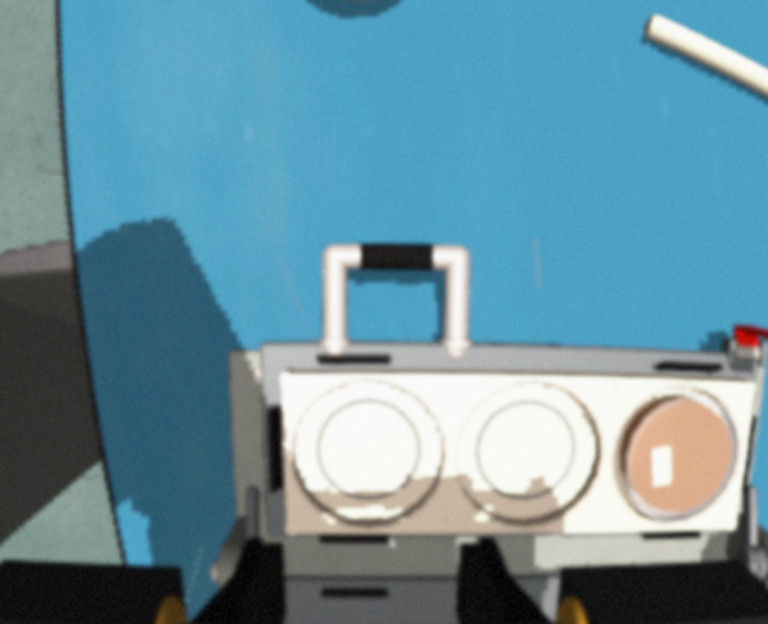

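```bash
python3 - <<'E'
from h import *
t=shot('top'); print(amber(t,.009,(.46,.2),.15))
env.gripper_to(1.0)
env.goto([.46,.20,.15],[180,0,85])
w=wshot(); a=amber(w,.009,(.464,.233),.15); print(a)
x,y=a[0][0]/1000,a[0][1]/1000
env.move_straight([x,y,.06])
env.move_straight([x,y,.009],rate=.06);st()
w=wshot(); up(w,(100,60,420,320),2.4,'c5')
E
```

```text
[]
[(463.2, 233.7, 23.8)]
t 16.8 p [0.4635 0.2339 0.0093] rpy [180.  -0.  85.] F [0.  1.  0.7] op 1.004 ff 0.0
```

View pics/c5.png

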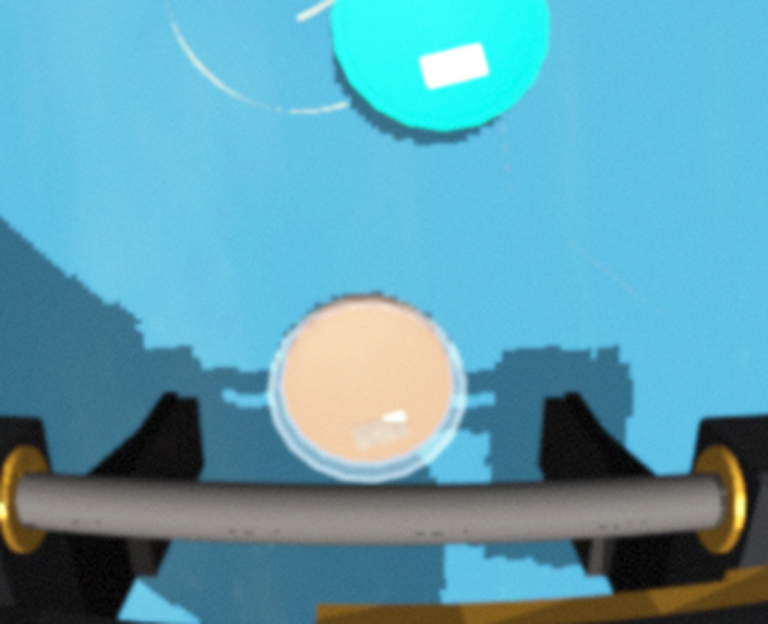

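```bash
python3 - <<'E'
from h import *
w=wshot(); s=st()
print('tcp px',(proj(w,s['position'])-[100,60])*2.4, 'plate px',(proj(w,[.4634,.2337,.009])-[100,60])*2.4)
env.gripper_to(.2,grasp_force=8); st()
w=wshot(); up(w,(100,60,420,320),2.4,'c6')
E
```

```text
t 16.9 p [0.4635 0.234  0.0094] rpy [180.  -0.  85.] F [-0.1  0.1 -0.3] op 1.001 ff 0.0
tcp px [366.71500819 381.40580475] plate px [366.45197537 381.75497908]
t 18.2 p [0.4632 0.2337 0.009 ] rpy [-180.    0.   85.] F [-0.9 -0.1 -0. ] op 0.199 ff 0.0
```

View pics/c6.png

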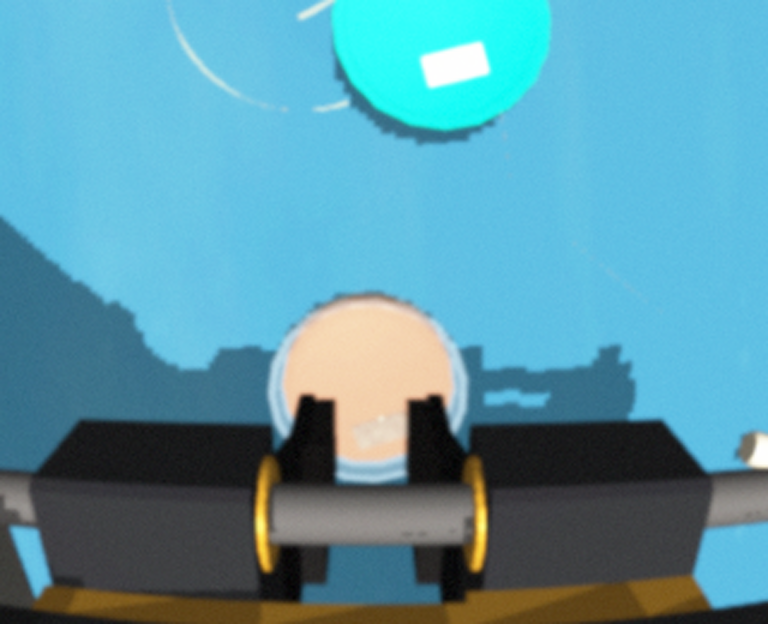

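```bash
python3 - <<'E'
from h import *
w=wshot(); s=st(); print(w['position'],w['orientation'])
for z in (0.0,.01,.03,.05,.07):
    a=[(proj(w,s['position']+[dx*np.cos(np.radians(-5)) ,dx*np.sin(np.radians(-5)) ,z])-[100,60])*2.4 for dx in(-.0087,.0087)]; print(z,np.round(a,0).tolist())
env.gripper_to(1.0)
p=s['position']
print(env.move_straight([p[0],p[1]-.06,.03])); print(env.move_straight([p[0],p[1]-.06,-.03],rate=.03,force_limit=3)); st()
E
```

```text
t 18.3 p [0.4632 0.2337 0.009 ] rpy [180.  -0.  85.] F [ 0.   0.2 -0.1] op 0.202 ff 0.0
[0.47098426 0.3119942  0.20721799] [-16.57650755  -0.04902738  -5.08386829]
0.0 [[338.0, 381.0], [396.0, 381.0]]
0.01 [[336.0, 394.0], [397.0, 394.0]]
0.03 [[333.0, 424.0], [400.0, 424.0]]
0.05 [[329.0, 460.0], [403.0, 460.0]]
0.07 [[324.0, 504.0], [407.0, 504.0]]
False
False
t 22.4 p [ 0.4633  0.1738 -0.0299] rpy [180.  -0.  85.] F [-0.2  0.2  0. ] op 0.999 ff 0.0
```

```bash
python3 - <<'E'
from h import *
s=st(); p=s['position']
print(env.move_straight([p[0],p[1],-.09],rate=.02,force_limit=3)); st()
env.dwell(.3); st()
f=shot('scene'); w=wshot()
q=proj(f,[p[0],p[1],.0]).astype(int); print(q)
x0,y0=max(q[0]-80,0),max(q[1]-70,0)
c=cv2.resize(f['image'][y0:y0+110,x0:x0+160],(440,302),interpolation=cv2.INTER_CUBIC)
d=cv2.resize(w['image'][60:320,100:420],(372,302))
cv2.imwrite('pics/c7.png',np.hstack([c,d])[:, :800])
E
```

```text
t 22.4 p [ 0.4633  0.1738 -0.0299] rpy [180.  -0.  85.] F [-0.2  0.2  0. ] op 0.999 ff 0.0
True
t 23.2 p [ 0.4633  0.1737 -0.0351] rpy [-180.    0.   85.] F [-0.7  1.   3.6] op 0.996 ff 2.1
t 23.5 p [ 0.4633  0.1737 -0.0351] rpy [180.   0.  85.] F [-0.7  0.2  5.8] op 0.998 ff 2.7
[224 268]
```

View pics/c7.png

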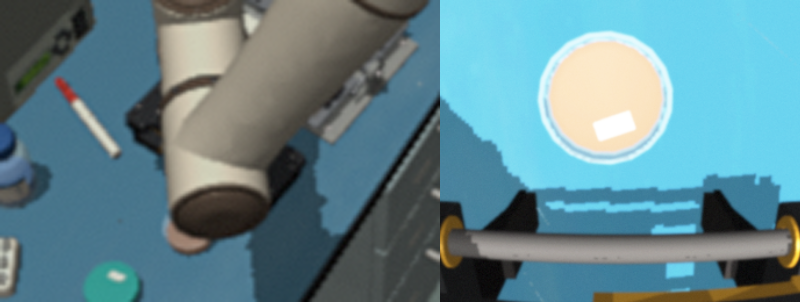

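The fingertips touch the bench at a reported z of -0.035, so the tips sit short of the stated TCP. I'll check whether this offset depends on the opening.

```bash
python3 - <<'E'
from h import *
p=st()['position'].copy()
for o in (.66,0):
    env.move_straight([p[0],p[1],-.02],rate=.1); env.gripper_to(o); env.dwell(.2)
    print(o,env.move_straight([p[0],p[1],-.09],rate=.02,force_limit=2)); st()
env.move_straight([p[0],p[1],0],rate=.1)
E
```

```text
t 23.6 p [ 0.4633  0.1737 -0.0351] rpy [180.   0.  85.] F [-0.5  0.2  5.6] op 0.998 ff 2.7
0.66 True
t 26.2 p [ 0.4633  0.1737 -0.0351] rpy [-1.799e+02  1.000e-01  8.500e+01] F [-0.1 -0.2  3.9] op 0.656 ff 2.1
0 True
t 29.1 p [ 0.4633  0.1737 -0.0351] rpy [-1.799e+02  1.000e-01  8.500e+01] F [-0.5 -0.2  3.5] op 0.008 ff 2.0
```

```bash
cat >> h.py <<'E'
DZ=np.array([0,0,-.0345])
def mv(p,rot=None,**k): return env.move_straight(np.array(p)+DZ,rotation=rot,**k)
def go(p,rot): return env.goto(np.array(p)+DZ,rot)
E
python3 - <<'E'
from h import *
env.gripper_to(1.0)
env.move_straight([.46,.20,.12])
w=wshot(); a=amber(w,.009,(.464,.233),.15); print(a)
x,y=a[0][0]/1000,a[0][1]/1000
mv([x,y,.04]); mv([x,y,.0105],rate=.06)
env.gripper_to(.4,grasp_force=10); st()
mv([x,y,.12]); s=st()
go(W(-.0665,.052,.14),[180,0,85.3])
w=wshot(); print(rect(w,'carry_tray_mid',.042)); st(); up(w,(100,60,420,320),2.4,'c8')
E
```

```text
[]Traceback (most recent call last):
  File "<stdin>", line 5, in <module>
IndexError: list index out of range
```

```bash
python3 - <<'E'
from h import *
st(); w=wshot('w8'); print(amber(w,.009)); t=shot('top','t8'); print(amber(t,.009))
env.move_straight([.46,.20,.25]); w=wshot(); print(amber(w,.009)); st()
cv2.imwrite('pics/c8.png',np.hstack([w['image'][:,:400],cv2.resize(t['image'][150:250,130:230],(400,384))]))
E
```

```text
t 32.1 p [0.4592 0.1993 0.1189] rpy [-179.7    0.2   85. ] F [-0.3 -0.5  0.1] op 1.002 ff 0.0
[(1079.9, -377.3, 20.4), (463.4, 233.3, 23.7)]
[(209.9, -677.7, 29.9), (268.2, -663.3, 24.9), (483.7, -560.5, 33.9), (591.5, 1.7, 24.0), (592.3, 328.4, 29.4)]
[(155.4, 19.8, 24.1)]
t 33.3 p [0.4594 0.1996 0.2487] rpy [-179.7    0.2   85. ] F [-0.5  0.4  0.4] op 1.0 ff 0.0
```

View pics/c8.png

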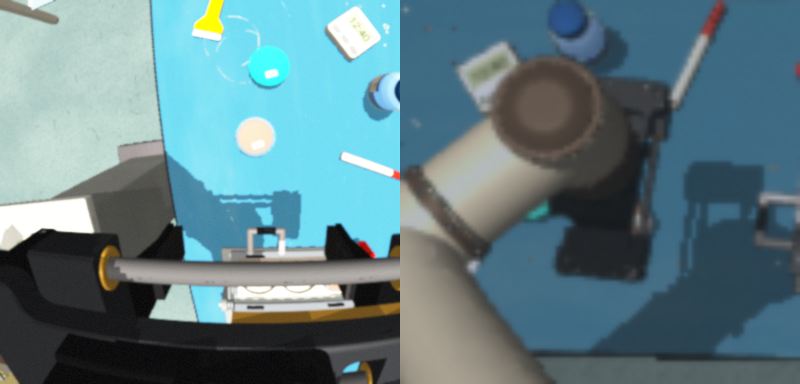

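```bash
python3 - <<'E'
from h import *
x,y=.4634,.2335
rot=[180,0,85]
mv([x,y,.06],rot); 
w=wshot(); a=amber(w,.009,(x,y),.1); print(a)
if a: x,y=a[0][0]/1000,a[0][1]/1000
mv([x,y,.0105],rot,rate=.06); st()
env.gripper_to(.4,grasp_force=10); s=st()
if s['opening']<.55: raise SystemExit('no plate')
mv([x,y,.12],rot); s=st()
go(W(-.0665,.052,.14),[180,0,85.3]); env.dwell(.2)
w=wshot(); print(rect(w,'carry_tray_mid',.042)); st(); print(amber(w,.041))
E
```

```text
[(463.1, 233.2, 25.2)]
t 36.0 p [ 0.4634  0.2334 -0.0238] rpy [180.  -0.  85.] F [-0.2 -0.4 -0.6] op 0.997 ff 0.0
t 36.6 p [ 0.4631  0.2333 -0.0239] rpy [180.  -0.  85.] F [-0.2  0.1  1.7] op 0.655 ff 10.0
t 37.5 p [0.4624 0.2327 0.0846] rpy [-1.799e+02  1.000e-01  8.500e+01] F [ 0.4 -0.9 -1.1] op 0.661 ff 10.0
[(0.74, [516.0, 6.7, 202.4, 70.4, -4.9])]
t 38.7 p [0.4502 0.0123 0.1053] rpy [-180.     0.    85.4] F [ 0.3  0.2 -0.6] op 0.662 ff 10.0
[(-113.5, -368.1, 31.9), (581.4, -0.2, 28.6)]
```

```bash
python3 - <<'E'
from h import *
rot=[180,0,85.3]; p=W(-.0665,.0523,0); 
mv([p[0],p[1],.065],rot)
print(mv([p[0],p[1],.0440],rot,rate=.03,force_limit=4)); s=st()
E
```

```text
False
t 40.2 p [0.4501 0.0118 0.0095] rpy [180.    0.   85.3] F [-0.1 -0.4 -0.5] op 0.662 ff 10.0
```

```bash
python3 - <<'E'
from h import *
rot=[180,0,85.3]; p=W(-.0665,.0523,0)
env.gripper_to(.8); env.dwell(.2); mv([p[0],p[1],.15],rot,rate=.2); env.gripper_to(1.0)
env.goto([.51,-.03,.25],[180,0,85])
w=wshot(); print('tray plates',amber(w,.041)); print(W(-.0665,.052,0),W(.0665,.052,0)); print(rect(w,'carry_tray_mid',.042))
env.goto([.467,-.333,.22],[180,0,9]); w=wshot('w9'); print(rect(w,'incub_tray_mid',.014),w['position']); st()
hsv=cv2.cvtColor(w['image'],cv2.COLOR_BGR2HSV); m=cv2.inRange(hsv,(45,100,40),(75,255,255))
m=cv2.morphologyEx(m,cv2.MORPH_CLOSE,np.ones((7,7)))
c=max(cv2.findContours(m,cv2.RETR_EXTERNAL,cv2.CHAIN_APPROX_NONE)[0],key=cv2.contourArea)[:,0]
for z in(.014,0):
  P=np.array([pt(w,u,v,z)[:2] for u,v in c]); print(z,cv2.minAreaRect((P*1000).astype(np.float32)))
E
```

```text
tray plates [(-329.8, -553.4, 29.3), (582.7, -0.1, 25.2), (451.1, 12.5, 25.2)]
[0.44998442 0.01147405 0.        ] [5.82537189e-01 5.76233291e-04 0.00000000e+00]
[(0.92, [512.8, 6.5, 127.8, 66.1, -4.2])]
[(0.73, [469.7, -336.5, 203.7, 70.1, 8.9]), (0.59, [633.5, 89.5, 66.2, 13.9, 79.4])] [ 0.54585237 -0.31982123  0.41814407]
t 44.3 p [ 0.4677 -0.3319  0.2202] rpy [180.   -0.    9.1] F [ 0.4  0.8 -0.1] op 0.999 ff 0.0
0.014 ((468.63897705078125, -336.484375), (198.58360290527344, 66.59014129638672), 8.868457794189453)
0 ((465.9642333984375, -337.06158447265625), (205.4628143310547, 68.89691162109375), 8.868471145629883)
```

```bash
python3 - <<'E'
from h import *
rot=[180,0,8.9]; x,y=.469,-.3365
mv([x,y,.05],rot); w=wshot(); print(rect(w,'incub_tray_mid',.014))
mv([x,y,.004],rot,rate=.05,force_limit=4); st()
env.gripper_to(.5,grasp_force=25); st()
mv([x,y,.15],rot); st()
go(W(0,.0523,.15),[180,0,YAW]); env.dwell(.3); s=st()
w=wshot('w10')
hsv=cv2.cvtColor(w['image'],cv2.COLOR_BGR2HSV); m=cv2.inRange(hsv,(45,100,40),(75,255,255))
print(w['position'],rect(w,'incub_tray_mid',.16))
b=cv2.boundingRect(m); print(b)
E
```

```text
[(0.56, [501.7, -331.1, 137.0, 69.1, 8.8])]
t 47.0 p [ 0.4693 -0.3367 -0.0302] rpy [180.   -0.    8.9] F [-0.1 -0.4  0.8] op 0.997 ff 0.0
t 47.5 p [ 0.4691 -0.3365 -0.0303] rpy [180.   -0.    8.9] F [0.2 0.1 1.4] op 0.765 ff 25.0
t 48.6 p [ 0.4682 -0.3361  0.1144] rpy [-1.799e+02  1.000e-01  8.900e+00] F [-0.2  0.4 -1.3] op 0.767 ff 25.0
t 50.2 p [0.5163 0.0056 0.1154] rpy [180.    0.   -4.8] F [ 1.1 -0.3 -1.2] op 0.771 ff 25.0
[ 0.59558428 -0.00087974  0.31365878] [(0.97, [562.2, 1.9, 109.0, 67.7, -4.9])]
(36, 5, 286, 307)
```

View pics/w10.png

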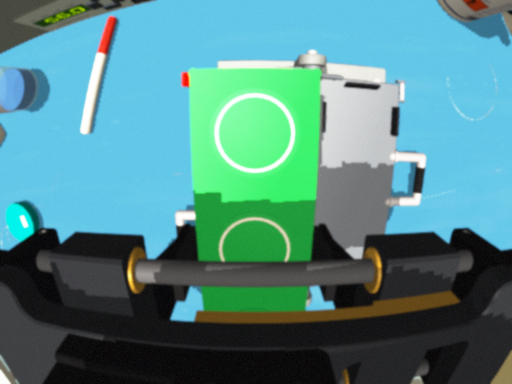

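The green tray is held; far edge at row 69, far ring at (255,133). Check its offset along x.

```bash
python3 - <<'E'
from h import *
w=wshot(); im=cv2.cvtColor(w['image'],cv2.COLOR_BGR2HSV); m=cv2.inRange(im,(45,100,40),(75,255,255))
def loc(q): d=q[:2]-O; return np.round([d@U*1000,d@N*1000],1)
for u in(230,255,280):
    r=np.where(m[:,u]>0)[0].min(); print(u,r,loc(pt(w,u,r-.5,.160)))
wh=((w['image'].min(2)>200)[90:178,205:305]); ys,xs=np.where(wh); uv=np.c_[xs+205,ys+90]
print(loc(pt(w,*uv.mean(0),.160)))
(cx,cy),r=cv2.minEnclosingCircle(uv.astype(np.float32)); print(cx,cy,r,loc(pt(w,cx,cy,.16)))
r=[np.where(m[q,:]>0)[0][[0,-1]] for q in(90,110,170)]
print([(loc(pt(w,a[0],q,.16)),loc(pt(w,a[1],q,.16))) for a,q in zip(r,(90,110,170))])
E
```

```text
230 69 [99.6 64.2]
255 69 [99.4 51.5]
280 69 [99.5 38.8]
[66.7 52.3]
254.1898651123047 132.18763732910156 40.28823471069336 [66.3 52. ]
[(array([89.1, 84.5]), array([88.9, 18.6])), (array([78.6, 84.7]), array([78.4, 18.4])), (array([46.6, 84.9]), array([46.4, 18.4]))]
```

```bash
python3 - <<'E'
from h import *
rot=[180,0,YAW]; p=W(.0005,.052,0)
mv([p[0],p[1],.062],rot,rate=.1); st()
print(mv([p[0],p[1],.0455],rot,rate=.02,force_limit=5)); st()
E
```

```text
t 51.4 p [0.5174 0.0062 0.0281] rpy [-1.8e+02 -1.0e-01 -4.7e+00] F [ 0.3  0.2 -1. ] op 0.767 ff 25.0
True
t 52.2 p [0.5164 0.0059 0.0116] rpy [ 1.8e+02  1.0e-01 -4.7e+00] F [-0.8  0.7  4.9] op 0.767 ff 25.0
```

Seated (tip 0.0461). Release, verify squareness, and measure the cover handle.

```bash
cat >> h.py <<'E'
def loc(q): d=q[:2]-O; return np.round([d@U*1000,d@N*1000],1)
def green(f,z):
    m=cv2.inRange(cv2.cvtColor(f['image'],cv2.COLOR_BGR2HSV),(45,100,40),(75,255,255)); m=cv2.morphologyEx(m,cv2.MORPH_CLOSE,np.ones((9,9)))
    c=max(cv2.findContours(m,cv2.RETR_EXTERNAL,cv2.CHAIN_APPROX_NONE)[0],key=cv2.contourArea)[:,0]
    P=np.array([pt(f,u,v,z)[:2] for u,v in c]); r=cv2.minAreaRect((P*1000).astype(np.float32)); return loc(np.array(r[0])/1000),np.round(r[1],1),round(r[2],1)
def dark(f,P,k=14):
    "centroid of dark grip of a handle near P"
    u,v=proj(f,P).astype(int); im=f['image'][v-k:v+k,u-k:u+k].max(2); ys,xs=np.where(im<70)
    return len(xs),loc(pt(f,xs.mean()+u-k,ys.mean()+v-k,P[2])) if len(xs) else None
E
python3 - <<'E'
from h import *
rot=[180,0,YAW]; p=W(.0005,.052,0)
env.gripper_to(.85); env.dwell(.2); mv([p[0],p[1],.15],rot,rate=.2); env.gripper_to(.28)
q=W(-.02,-.08,.22); env.goto(q,rot); w=wshot('w11')
print('green',green(w,.056)); print('handle',dark(w,W(.010,-.131,.03))); print(rect(w,'cover_handle',.03)); st()
E
```

```text
green (array([ 0.3, 51.3]), array([ 70.3, 203.4]), 85.1)
handle (119, array([   8.3, -130.6]))
[(0.88, [504.4, -107.7, 236.9, 146.5, -4.9])]
t 55.4 p [ 0.485  -0.1229  0.2183] rpy [-180.     0.2   -4.6] F [0.7 0.3 0.1] op 0.278 ff 0.0
```

```bash
cat >> h.py <<'E'
def arc(x,y0,a0,a1,step,sz=.042,r=None,dip=.012,rate=.08,grot=None,lim=30):
    "bar on circle about spine: angle a (deg from +y, up positive)"
    r=r or .1321
    n=max(1,int(round(abs(a1-a0)/step)))
    for a in np.linspace(a0,a1,n+1)[1:]:
        t=np.radians(a); mv(W(x,r*np.cos(t)+y0,sz+r*np.sin(t)-dip),grot or [180,0,YAW],rate=rate)
        F=env.read_state()['force']; print(round(a),np.round(F,1),end=' | ')
        if np.linalg.norm(F)>lim: print('STOP'); break
E
python3 - <<'E'
from h import *
rot=[180,0,YAW]
mv(W(.009,-.131,.06),rot); print(mv(W(.009,-.131,.013),rot,rate=.05,force_limit=4)); st()
env.gripper_to(.03,grasp_force=25); st()
arc(.009,0,187.4,150,7.5); st()
E
```

```text
False
t 58.0 p [ 0.5105 -0.1771 -0.0212] rpy [180.   -0.   -4.7] F [-0.3  0.2 -0.4] op 0.278 ff 0.0
t 58.4 p [ 0.5104 -0.1774 -0.0212] rpy [180.   -0.   -4.7] F [-0.2 -2.8  1. ] op 0.104 ff 25.0
180 [ 0.8 -4.1 -2.2] | 172 [ 0.  -5.7 -1.9] | 165 [ 0.3 -6.5 -0.6] | 157 [-0.5 -8.8  0.2] | 150 [-0.9 -9.9  1.7] | t 60.3 p [ 0.5117 -0.1621  0.0622] rpy [179.9  -0.   -4.6] F [-0.9 -9.9  1.7] op 0.103 ff 25.0
```

```bash
python3 - <<'E'
from h import *
arc(.009,0,150,12,7.5); st()
E
```

```text
142 [ -0.9 -11.2   4.1] | 135 [ -1.8 -12.5   7.7] | 127 [ -2.5 -12.   11.6] | 119 [ -3.4 -11.4  14.7] | 112 [-3.1 -9.6 14. ] | 104 [-3.6 -6.  15.3] | 96 [-3.8 -4.  12.7] | 89 [-1.9 -1.9 10.1] | 81 [-1.7 -1.4  7.9] | 73 [ 1.1 -2.2  5.3] | 66 [ 3.9 -2.   1.8] | 58 [ 4.7 -3.3  0.9] | 50 [ 6.1 -3.3  2.6] | 43 [ 5.2 -2.7  0.7] | 35 [ 4.1 -3.4  1. ] | 27 [ 5.4 -2.9  1.4] | 20 [ 5.6 -4.   1.6] | 12 [ 5.1 -3.6  0.7] | t 66.9 p [0.5322 0.0817 0.0228] rpy [180.   -0.   -4.7] F [ 5.1 -3.6  0.7] op 0.105 ff 25.0
```

```bash
python3 - <<'E'
from h import *
env.gripper_to(.03,grasp_force=45)
r=[180,0,YAW]
mv(W(.009,.131,.062-.012),r,rate=.04); st()
for z in (.059,.057,.055,.053,.051):
    h=mv(W(.009,.131,z-.012),r,rate=.03,force_limit=25); s=st()
    if h or s['force'][2]>20: break
env.dwell(.5); st()
E
```

```text
t 67.4 p [0.5323 0.0831 0.0157] rpy [180.   -0.   -4.7] F [ 5.6 -5.2  2.3] op 0.098 ff 45.0
t 67.7 p [0.5324 0.0835 0.0128] rpy [ 1.8e+02 -1.0e-01 -4.7e+00] F [ 4.9 -4.5  3.2] op 0.096 ff 45.0
t 67.9 p [0.5325 0.0837 0.011 ] rpy [-1.8e+02 -1.0e-01 -4.7e+00] F [ 5.2 -4.   4.1] op 0.099 ff 45.0
t 68.2 p [0.5326 0.0837 0.0108] rpy [ 1.8e+02 -1.0e-01 -4.6e+00] F [-0.1 -3.6 15.3] op 0.096 ff 45.0
t 68.4 p [0.5328 0.0837 0.0104] rpy [ 1.8e+02 -1.0e-01 -4.6e+00] F [-3.1 -3.9 25.2] op 0.093 ff 45.0
t 68.9 p [0.5327 0.0838 0.0104] rpy [-1.8e+02 -1.0e-01 -4.6e+00] F [-3.5 -3.2 23.8] op 0.096 ff 45.0
```

```bash
python3 - <<'E'
from h import *
r=[180,0,YAW]
env.gripper_to(.28); env.dwell(.5); st()
mv(W(.009,.131,.12),r); env.gripper_to(.28)
env.goto(W(-.02,.10,.22),r); w=wshot('w12'); print(dark(w,W(.009,.131,.064)),dark(w,W(-.055,.131,.030)))
m=cv2.inRange(cv2.cvtColor(w['image'],cv2.COLOR_BGR2HSV),(0,150,90),(8,255,255)); ys,xs=np.where(m>0); print('red',len(xs),xs.mean() if len(xs) else 0,ys.mean() if len(xs) else 0, proj(w,W(.104,.1,.06)))
up(w,(0,0,400,300),2,'c12'); st()
E
```

```text
t 70.0 p [0.5317 0.084  0.0065] rpy [-180.    -0.    -4.7] F [ 1.2 -0.1  0.1] op 0.278 ff 0.0
(137, array([ 10.3, 130.5])) (97, array([-55.2, 130.3]))
red 450 307.5888888888889 30.824444444444445 [254.41096935  69.71409022]
t 71.6 p [0.4996 0.0554 0.2191] rpy [ 1.8e+02  1.0e-01 -4.7e+00] F [-0.5 -0.3 -0.5] op 0.274 ff 0.0
```

View pics/c12.png

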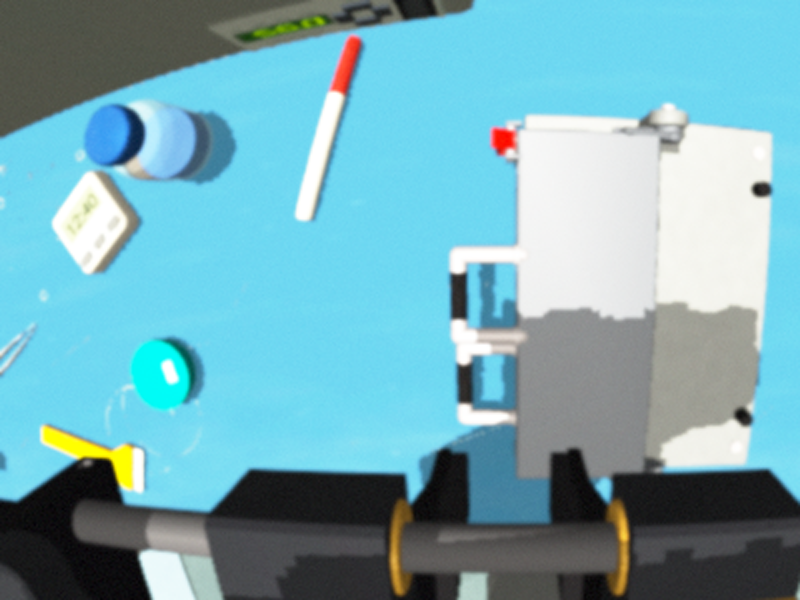

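The cover is shut and held (red hook at (503,140), handles at (458,295) and (463,385)). Now turn the book by the nest handle.

```bash
python3 - <<'E'
from h import *
r=[180,0,YAW]; x=-.059
mv(W(x,.1305,.08),r); print(mv(W(x,.1305,.016),r,rate=.04,force_limit=4)); s=st()
if s['position'][2]<-.0345+.020:
    env.gripper_to(.03,grasp_force=35); st()
    arc(x,0,-7.4,38,7.5,dip=.009); st()
E
```

```text
False
t 74.7 p [ 0.4641  0.0892 -0.0183] rpy [-180.    -0.    -4.7] F [0.2 0.7 0.2] op 0.275 ff 0.0
t 75.2 p [ 0.464   0.0895 -0.0184] rpy [-180.    -0.    -4.7] F [-1.6  3.3 -0.3] op 0.102 ff 35.0
0 [ 1.4  0.1 -5. ] | 8 [ 1.4  1.3 -5.6] | 15 [ 0.4  3.7 -3.6] | 23 [-1.7  6.2 -3. ] | 30 [-2.1  8.9 -0.7] | 38 [-4.5 11.8  3.3] | t 77.4 p [0.462  0.0647 0.0804] rpy [-1.798e+02 -1.000e-01 -4.700e+00] F [-4.5 11.8  3.3] op 0.1 ff 35.0
```

```bash
python3 - <<'E'
from h import *
x=-.059
arc(x,0,38,160,7.5,dip=.009,r=.1335); st()
E
```

```text
46 [-3.6  8.6  2.7] | 53 [-6.  11.3  7.3] | 61 [-6.5 10.5 11.6] | 68 [-5.8  7.5 11.1] | 76 [-4.6  5.7 11.1] | 84 [-3.   2.2  9.1] | 91 [-2.6  0.9  6.1] | 99 [-1.2  0.1  4.1] | 107 [-0.1  1.   0.1] | 114 [-0.4 -0.  -2.6] | 122 [-1.7  0.  -1.8] | 130 [-2.4  0.3 -2.4] | 137 [-3.9  0.  -2.4] | 145 [-4.1 -0.2 -1.3] | 152 [-5.3  1.3 -2.5] | 160 [-5.   1.4 -1.9] | t 83.4 p [ 0.4423 -0.1656  0.0442] rpy [-1.8e+02  1.0e-01 -4.7e+00] F [-5.   1.4 -1.9] op 0.103 ff 35.0
```

```bash
python3 - <<'E'
from h import *
r=[180,0,YAW]; x=-.059
arc(x,0,160,172,6,dip=.009,r=.1325,rate=.05); 
print(mv(W(x,-.131,.054-.009),r,rate=.03,force_limit=5)); st()
env.gripper_to(.3); env.dwell(.3); mv(W(x,-.131,.16),r); env.gripper_to(0)
env.goto(W(-.02,-.06,.22),r); w=wshot('w13'); print(dark(w,W(-.055,-.131,.064)),dark(w,W(.010,-.131,.030)))
m=cv2.inRange(cv2.cvtColor(w['image'],cv2.COLOR_BGR2HSV),(0,150,90),(8,255,255)); k=cv2.connectedComponentsWithStats(m)
for s_,c in zip(k[2][1:],k[3][1:]):
    if s_[4]>25: print(s_,loc(pt(w,*c,.073)))
st()
E
```

```text
166 [-5.2 -1.8 -1.3] | 172 [-7.3  1.2  2.3] | True
t 84.4 p [ 0.442  -0.1717  0.0173] rpy [ 1.799e+02  1.000e-01 -4.600e+00] F [-1.1  0.2  6.3] op 0.101 ff 35.0
(148, array([ -56. , -129.6])) (108, array([   8.2, -130.1]))
[ 72  35  10  26 127] [151.9 170.2]
[256  60  41  20 647] [102.5 -80.4]
[494 143   6  22  38] [  15.8 -425. ]
t 87.6 p [ 0.4862 -0.1039  0.2191] rpy [-1.8e+02  1.0e-01 -4.7e+00] F [-0.2  0.4 -0.1] op 0.004 ff 0.0
```

```bash
python3 - <<'E'
from h import *
r=[180,0,YAW]
P=lambda z: W(.103,-.069,z)
go(P(.14),r); mv(P(.085),r)
for z in (.078,.074,.072,.070,.068,.067,.066):
    mv(P(z),r,rate=.03,force_limit=9); s=st()
    if s['force'][2]>8: break
env.dwell(.3); st()
mv(P(.30),r,rate=.4); st()
env.dwell(.3); mv(W(.103,-.20,.33),r,rate=.3); st()
E
```

```text
t 89.2 p [ 0.6091 -0.123   0.0437] rpy [180.   -0.   -4.7] F [-0.7 -0.7 -0.9] op 0.005 ff 0.0
t 89.5 p [ 0.609  -0.123   0.0394] rpy [180.    0.   -4.7] F [-0.   0.2 -0.1] op 0.005 ff 0.0
t 89.8 p [ 0.6092 -0.1229  0.0375] rpy [-180.    -0.    -4.7] F [0.5 0.3 0.9] op 0.009 ff 0.3
t 90.0 p [ 0.6092 -0.1229  0.0355] rpy [-180.    -0.    -4.7] F [-0.5  1.6  1.8] op 0.005 ff 1.0
t 90.3 p [ 0.6092 -0.123   0.0335] rpy [-180.    -0.    -4.7] F [0.8 1.1 1.6] op 0.006 ff 1.2
t 90.5 p [ 0.6092 -0.123   0.0325] rpy [-180.    -0.    -4.7] F [1.3 1.1 1.6] op 0.007 ff 1.2
t 90.8 p [ 0.6091 -0.1231  0.0315] rpy [180.   -0.   -4.7] F [-0.7  0.8  2.4] op 0.007 ff 1.2
t 91.1 p [ 0.6092 -0.123   0.0316] rpy [180.   -0.   -4.7] F [1.1 1.2 3. ] op 0.004 ff 1.2
t 91.8 p [ 0.608 -0.123  0.265] rpy [-1.8e+02  1.0e-01 -4.7e+00] F [ 0.  -0.4 -0. ] op 0.008 ff 0.0
t 92.7 p [ 0.5979 -0.2542  0.2949] rpy [-1.8e+02  1.0e-01 -4.8e+00] F [ 0.5 -0.4 -0.3] op 0.007 ff 0.0
```

```bash
python3 - <<'E'
from h import *
r=[180,0,YAW]
env.dwell(6); env.goto(W(-.02,-.08,.30),r); w=wshot('w14')
print(dark(w,W(-.055,.131,.030)),dark(w,W(-.055,-.131,.064)),dark(w,W(.010,-.131,.030)))
print(rect(w,'carry_tray_mid',.070),rect(w,'incub_tray_mid',.042),loc(np.array([.5,0]))); st()
up(w,(100,0,500,300),2,'c14')
E
```

```text
(45, array([-54. , 129.3])) (0, None) (68, array([  10. , -131.2]))
[(0.71, [510.5, -97.2, 195.7, 67.7, -4.6]), (0.46, [513.6, -53.3, 252.6, 245.7, -6.9])] [] [-15.7  44.7]
t 99.6 p [ 0.4864 -0.1245  0.2995] rpy [180.    0.   -4.8] F [-0.7  0.3 -0.9] op 0.006 ff 0.0
```

View pics/c14.png

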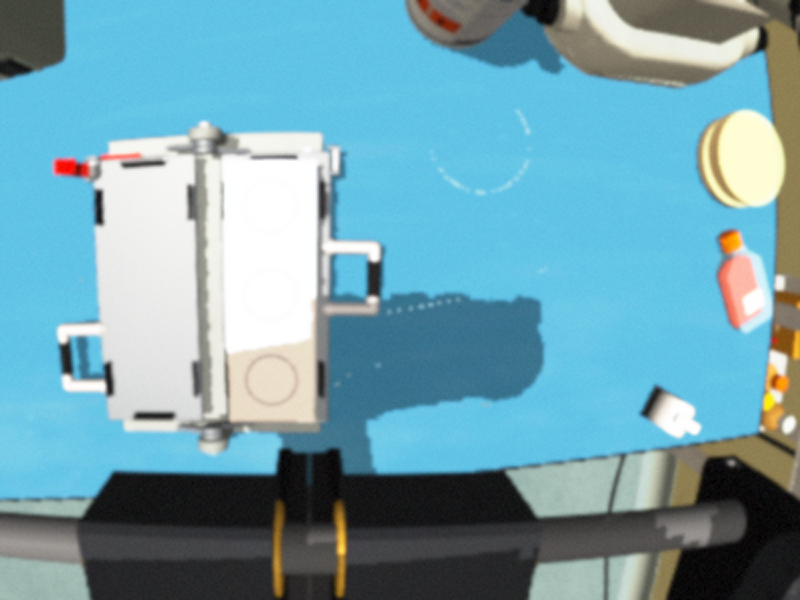

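The leaf is fully back and the white tray lies face-down on the right. Lift it off and lay it where the green one lay.

```bash
python3 - <<'E'
from h import *
r=[180,0,YAW]
w=wshot(); q=rect(w,'carry_tray_mid',.056)[0][1]; print(q,loc(np.array(q[:2])/1000))
env.gripper_to(.87); y=-.052
mv(W(0,y,.10),r); print(mv(W(0,y,.0457),r,rate=.04,force_limit=4)); st()
env.gripper_to(.5,grasp_force=20); st()
print(mv(W(0,y,.060),r,rate=.03)); st()
mv(W(0,y,.16),r,rate=.15); s=st()
w=wshot(); print('green',green(w,.042), amber(w,.036))
E
```

```text
[508.2, -96.8, 203.7, 69.3, -4.9] [  0.4 -51.1]
False
t 104.3 p [ 0.508  -0.0976  0.0115] rpy [-180.    -0.    -4.7] F [-0.  -0.1 -0.2] op 0.871 ff 0.0
t 104.6 p [ 0.5079 -0.0975  0.0114] rpy [-180.    -0.    -4.7] F [0.2 0.9 0.5] op 0.764 ff 20.0
False
t 105.3 p [ 0.5076 -0.0976  0.0256] rpy [-180.    -0.    -4.7] F [-0.1 -0.6 -0.9] op 0.771 ff 20.0
t 106.1 p [ 0.5067 -0.0976  0.1245] rpy [-1.8e+02  1.0e-01 -4.7e+00] F [-0.8 -0.4 -1.9] op 0.769 ff 20.0
green (array([196.9, 244.1]), array([36.8, 12.5]), 89.3) [(436.6, -91.1, 35.7)]
```

```bash
python3 - <<'E'
from h import *
r=[180,0,8.9]; x,y=.469,-.3365
go([x,y,.12],r); mv([x,y,.02],r); print(mv([x,y,.0035],r,rate=.03,force_limit=4)); st()
env.gripper_to(.88); env.dwell(.2); mv([x,y,.2],r,rate=.2)
w=wshot(); print('white',rect(w,'carry_tray_mid',.014))
env.goto(W(-.02,-.06,.22),[180,0,YAW]); w=wshot('w15')
print('green',green(w,.042), 'amber',amber(w,.047),W(-.0665,-.052,0),W(.0665,-.052,0)); print(dark(w,W(-.055,.131,.030)),dark(w,W(.010,-.131,.030)));st()
print(amber(w,.009)); cv2.imwrite('pics/c15.png',w['image'])
E
```

```text
True
t 108.5 p [ 0.4686 -0.3364 -0.0306] rpy [-1.8e+02  1.0e-01  8.9e+00] F [ 0.  -0.2  4.4] op 0.768 ff 20.0
white [(0.95, [470.5, -336.0, 202.6, 67.6, 8.7])]
green (array([  0., -50.]), array([ 69. , 203.9]), 84.9) amber [(442.1, -90.1, 26.2), (491.6, -512.1, 32.4), (574.5, -101.2, 24.7), (611.9, -504.9, 35.2)] [ 0.44146281 -0.09217623  0.        ] [ 0.57401558 -0.10307405  0.        ]
(76, array([-54.4, 128.7])) (116, array([   8.9, -130.2]))
t 111.4 p [ 0.4869 -0.1047  0.2194] rpy [ 1.8e+02  1.0e-01 -4.8e+00] F [0.6 0.5 0.2] op 0.881 ff 0.0
[(429.3, -88.0, 28.9), (483.9, -553.3, 35.7), (575.4, -100.2, 27.3)]
```

Green tray with both plates sits in the right leaf, the leaf is fully open, and the white tray lies flat on the bench. Hand in.

```bash
python3 - <<'E'
from h import *
print(env.close_job())
E
```

```text
the job is handed in; nothing more can be done
None
```

The job is handed in at about 111 s of the 210 s limit: both plates are turned over in the green tray on the open right-hand leaf, the nest leaf swung back by itself, and the white tray lies flat on the bench; the bystander items were not touched.

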